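Set and lock the sharpener's point selector

TASK

On the bench pencil sharpener, turn the large bar-shaped selector knob, kept pushed in, until its pointer comes to the long line on the scale plate, then pull it straight up, fully out, so that it locks there, and let go. The catch is worn and may sit up to 20 degrees off the line, to one side or the other, so feel for it with gentle pulls and never force the knob: if it will not come up, ease it back in and turn it a little. Leave the small round knob and everything else as it is.

Things in the scene. Friction and masses are not known exactly. Their poses are not given: they have to be found in the camera images.
- grip (a point): point on the axis of the selector, a black plastic bar knob on top of the sharpener, its axis vertical. The bar is 42 mm long, 14 mm wide and 30 mm high, its top 14 mm above this point and its foot 15 mm below it, on a round flange of radius 24 mm. The bar lies in the direction from this point to the point pointer; its sides are flat and upright, free on all sides. The point rises with the knob.
- pointer (a point): tip of the knob's pointer, 30 mm out from the knob's axis along the bar, 18.5 mm below the point grip, at the end of the bar where the small nib stands out from the flange (a white line on the bar's top also runs to that end).
- mark (a point): middle of the long black line (18 mm long, 3.5 mm wide, radial) on the round aluminium scale plate (radius 46 mm) under the knob; it lies 36 mm from the knob's axis. Its direction from the axis is where the pointer has to come. The two ticks on either side, only 6 mm long, are other settings. The point's x axis points from the line to the knob's axis (as the x axis of point pointer does for the pointer).
- turn (a joint): turning of the selector, rad, positive counter-clockwise from above, stops at -1.4 and 1.4; starts 0.6 to 1.25 clockwise of the long line; takes about 0.1 N m. A hidden tooth turns with it under a catch ring (catch in the rules) with one notch, anywhere from 0.35 rad before to 0.35 past the long line; the tooth enters only within about 0.04 rad of the notch's middle and then cannot turn.
- pull (a joint): how far the selector is pulled up, m: 0 pushed in (as at the start), 0.012 fully out and locked. Friction and weight take about 5.5 N; it stays where it is left. Away from the notch it comes up 2 mm freely, then against the sprung tooth (4 N more per mm) and never past 8 mm; the same spring is felt beyond 12 mm. Over 20 N of tooth on catch ring, by pulling or twisting, is forcing.
- fine (a joint): the small round black knob (24 mm across, 18 mm high) on the other side of the machine's top, rad: leave it alone.
- machine: the sharpener, fixed: a grey box 200 (x, front to back) x 270 (y) x 95 mm high, origin at the centre of its underside, front to its -x. The selector's axis is at (-30, 55) mm in its frame, on a round boss whose scale plate is 113 mm above the counter; a motor hood 25 mm high stands on the top behind the boss (x 18 to 99, y -3 to 127 mm). The small round knob is at (-45, -75) mm.
- eraser: loose white eraser 22 x 45 x 13 mm lying on the sharpener's top; origin at the centre of its underside. Leave it.
- cup_a: loose clear cup, 80 mm across and about 175 mm high with its blue pencils, on the counter to the left; origin under its centre. Leave it.
- cup_b: loose steel cup, 80 mm across and about 175 mm high with its pencils, on the counter to the right; origin under its centre. Leave it.
- tin: loose flat steel tin 110 x 190 x 18 mm on the counter to the right; origin at the centre of its underside. Leave it.
- carton: loose cardboard carton 60 x 190 x 45 mm on the counter to the left; origin at the centre of its underside. Leave it.
- pencil_0: loose red pencil, 175 mm long, 7.4 mm thick, on the counter to the left; origin under its middle. Leave it.
- pencil_1: loose brown pencil, 175 mm long, 7.4 mm thick, on the counter to the right; origin under its middle. Leave it.

How it is judged:
By the outcome, as a careful person would: the job done as asked, in the order asked, and still so for the second after the job is handed in, with the robot touching nothing.
It also fails if it takes over 64 s, if anything falls off the work surface, if the arm or the gripper's body presses on something with over 40 N, if the wrist force passes 120 N, or if a joint passes its speed limit or range.

ROBOT

A 6-joint arm with a two-finger parallel gripper is mounted at the origin on the work surface. World frame = base frame: x ahead of the robot, y to its left, z up, the work surface at z = 0. Lengths are in m, angles in degrees, forces in N, time in s.
With the tool pointing down it reaches from about 0.35 to 0.95 m from the base axis. Payload 17.4 kg.
Tool frame: the origin (TCP) lies between the finger pads; the fingertips stand 14 mm ahead of it and the grasp point (between the pads) lies 5 mm behind it; z points along the fingers, x is the direction in which the jaws open and shut, and the axes are right-handed (so a half turn about z gives the same grasp; the last joint's range is limited). The gripper opens to 93 mm and grips with 3 to 60 N. Pads are 15 mm wide; open, the fingers measure 128 mm over their backs; the gripper's body (75 mm by 188 mm) begins 65 mm behind the grasp point.
Start: joints at [-65.592, 6.646, 82.598, -0, 90.757, -2.166], TCP at [0.302, -0.604, 0.197] pointing down, gripper open.
Joint ranges: [-162.19, 162.19], [-47.58, 125.68], [4.15, 143.07], [-65.23, 245.23], [0.69, 171.88], [-170.13, 170.13]. Speed limits (degrees/s): [108.29, 108.29, 127.2, 180, 180, 180].

INTERFACE

Orientations are given as a 3x3 rotation matrix whose columns are the frame's x, y, z axes.
In Python, from station import r, viewer gives the robot as it stands.
- The arm moves only by the tool arm_command, never from a script. Its argument "commands" is a list of rows, each a list of 5 numbers: the finger opening in m, from 0 to 0.093, then the shift along the tool's x, y, z in m, then the turn about the tool's z in rad. In form: [[gripper, tx, ty, tz, twist], ...]. A call has 1 to 5 rows; each row shifts and turns the commanded pose from where the row before left it, along the tool's axes as they then stand; what a row does not reach is not made up. A row lasts 1/10 s, in which the tool goes at most 50 mm and 8.59 degrees, less where a joint would pass 70% of its speed; a pose out of reach is approached as far as the arm can. A call with a gripper value outside its range is refused whole. The fingers move at their own pace and stop on an object; the grip force is fixed at half the most. Time passes only in rows, so rows that do not move let the fingers close. It gives the time, the measured TCP pose, the force and the opening at its end, in the units of the state.
- r.sense(): the state, without advancing time (a new reading comes with each control period).
- viewer.snapshot(name): name is "scene" or "top" or "wrist"; returns (picture, depth): 420x560x3 uint8, blue, green, red; 420x560 float32, m along the optical axis (not along the pixel's ray), 0 where there is no reading.
- viewer.calibration(name): a dict with "fx", "fy", "cx", "cy" (pixels), "R" (3x3) and "t" (3): a world point X has camera coordinates R X + t. Camera axes: x right, y down, z forward; pixel columns grow to the right and rows downward; lengths in m; the calibration is good to about 2 mm. The wrist camera is an equidistant fisheye: a pixel r from the principal point sees the ray r / f radians off the axis. A picture is of the moment at which its call begins: read the wrist's pose just before it. calibration takes no time and is no camera call; for the wrist camera it gives the pose at the moment of the call.
- r.close_job(): hands the job in, once; it reports no verdict.
The state is a dict: "time": time; "q": joint angles; "qd": joint speeds; "joint_torque": joint torques, N m; "eef_pos": TCP position; "tcp_rot": TCP orientation; "ft_force": force on the tool from outside, world axes, zero at the start; "wrist_torque": the same for the moment, N m; "grip_width": opening from 0.0 (shut) to 1.0 (fully open).
Only numpy, scipy, OpenCV 4.12 (cv2) and the standard library are available. Lean on these libraries where they do the work, as an engineer would, in place of code of your own. Each camera call takes 0.05 s, during which the arm holds its last target. There are 200 camera calls.

## Working session

There is one attempt and no reset: what is moved stays moved. The work goes in short steps, Python scripts to look and compute and a tool call to move; the robot and the scene stay as the last step left them, time stands still between calls to the robot, and variables do not carry over. Pictures are saved under pics/ and viewed, about 8 in all and at most 12, crops included, and the job is handed in when it is done.

Besides the shell and the picture viewer there is one more tool, called after ">>>" by a JSON object that holds its "name" and its "arguments". arm_command: Moves the arm, as the interface text tells. Its arguments: {"type":"object","properties":{"commands":{"type":"array"}},"required":["commands"]}

```bash
mkdir -p pics; ls; python3 - <<'E'
from station import r, viewer
import cv2,numpy as np
s=r.sense();print(s['time'],s['eef_pos'],np.round(s['tcp_rot'],3),s['ft_force'],s['grip_width'])
for n in("scene","top"):
    p,d=viewer.snapshot(n);cv2.imwrite(f'pics/{n}0.png',p);np.save(f'{n}0.npy',d)
    c=viewer.calibration(n);print(n,c)
a=cv2.imread('pics/scene0.png');b=cv2.imread('pics/top0.png')
cv2.imwrite('pics/both.png',cv2.resize(np.hstack([a,b]),(800,300)))
E
```

```text
pics
0.0 [ 0.30185611 -0.60348336  0.1962993 ] [[ 0.447 -0.894 -0.001]
 [-0.894 -0.447  0.001]
 [-0.001 -0.    -1.   ]] [-0.23469066 -0.50585789 -0.67692789] 1.0004861568238532
scene {'fx': 539.0965348699552, 'fy': 539.0965348699552, 'cx': 285.4150010696406, 'cy': 205.06199682502503, 'R': array([[ 0.86287898,  0.50532224, -0.00945017],
       [ 0.39379894, -0.68392898, -0.61413642],
       [-0.31680003,  0.52620394, -0.7891433 ]]), 't': array([-0.4224502 , -0.10149413,  1.53796429])}
top {'fx': 421.50278103774116, 'fy': 421.50278103774116, 'cx': 274.0047939809289, 'cy': 206.97437477808674, 'R': array([[-0.08898802, -0.99601973,  0.00508202],
       [-0.97525916,  0.0860943 , -0.20361078],
       [ 0.20236282, -0.02307521, -0.97903872]]), 't': array([0.03687717, 0.51996392, 1.29824483])}
```

View pics/top0.png

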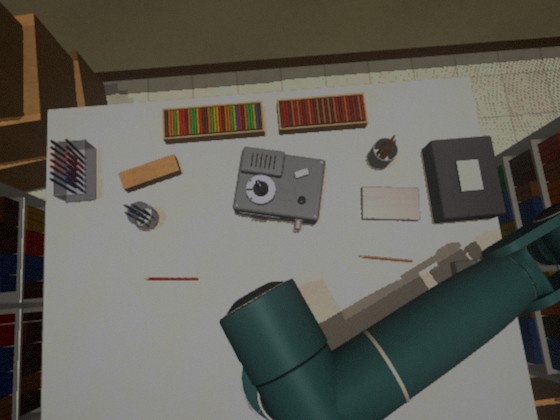

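View pics/scene0.png

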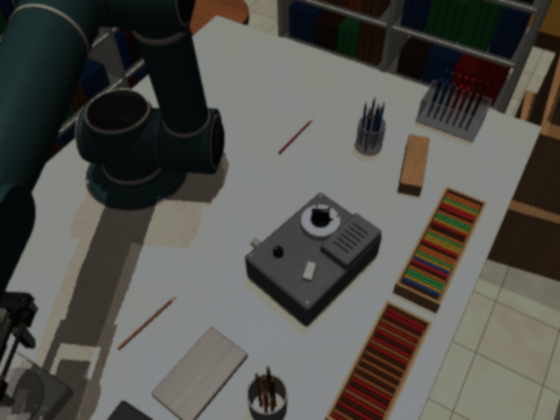

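The top view shows the scale plate at about (260,190), and the scene view shows it at (320,220). Next I'll locate the plate in both views and triangulate it.

```bash
cat > h.py <<'E'
import numpy as np,cv2
from station import r, viewer
def ray(c,u,v,fish=False):
    x=(u-c['cx'])/c['fx'];y=(v-c['cy'])/c['fy']
    if fish:
        t=np.hypot(x,y);k=np.sin(t)/max(t,1e-9);d=np.array([x*k,y*k,np.cos(t)])
    else: d=np.array([x,y,1.])
    R=np.array(c['R']);d=R.T@d
    return -R.T@np.array(c['t']),d/np.linalg.norm(d)
def onz(c,u,v,z,fish=False):
    o,d=ray(c,u,v,fish);return o+d*(z-o[2])/d[2]
def tri(rays):
    A=sum(np.eye(3)-np.outer(d,d) for o,d in rays);b=sum((np.eye(3)-np.outer(d,d))@o for o,d in rays)
    return np.linalg.solve(A,b)
E
python3 - <<'E'
from h import *
rs=[]
for n,(u,v) in dict(top=(260,190),scene=(320,220)).items():
    p=cv2.imread(f'pics/{n}0.png');c=viewer.calibration(n)
    g=cv2.cvtColor(p,cv2.COLOR_BGR2GRAY);w=30
    sub=g[v-w:v+w,u-w:u+w]
    t,m=cv2.threshold(sub,125,255,0)
    cs,_=cv2.findContours(m,cv2.RETR_EXTERNAL,cv2.CHAIN_APPROX_NONE)
    for k in sorted(cs,key=len)[-3:]:
        if len(k)<20: continue
        h=cv2.convexHull(k);e=cv2.fitEllipse(h);ce=np.array(e[0])+[u-w,v-w]
        print(n,ce,e[1],cv2.contourArea(h),onz(c,*ce,.113))
        if 12<e[1][0]<45 and 20<e[1][1]<45: rs.append(ray(c,*ce))
    cv2.imwrite(f'pics/c_{n}.png',cv2.resize(p[v-w:v+w,u-w:u+w],(400,400),interpolation=cv2.INTER_CUBIC))
print(len(rs),tri(rs))
cv2.imwrite('pics/c.png',np.hstack([cv2.imread('pics/c_top.png'),cv2.imread('pics/c_scene.png')]))
E
```

```text
top [260.30493164 188.59943771] (27.698715209960938, 29.233808517456055) 624.0 [0.57035075 0.02914287 0.113     ]Traceback (most recent call last):
  File "<stdin>", line 11, in <module>
cv2.error: OpenCV(4.12.0) /io/opencv/modules/imgproc/src/shapedescr.cpp:361: error: (-201:Incorrect size of input array) There should be at least 5 points to fit the ellipse in function 'fitEllipseNoDirect'
```

```bash
python3 - <<'E'
from h import *
rs=[]
for n,(u,v) in dict(top=(260,190),scene=(320,220)).items():
    p=cv2.imread(f'pics/{n}0.png');c=viewer.calibration(n)
    g=cv2.cvtColor(p,cv2.COLOR_BGR2GRAY);w=30
    _,m=cv2.threshold(g[v-w:v+w,u-w:u+w],115,255,0)
    m[:, :5]=0;m[:5]=0;m[-5:]=0;m[:,-5:]=0
    N,L,S,_=cv2.connectedComponentsWithStats(m)
    k=1+np.argmax(S[1:,4]); pts=np.argwhere(L==k)[:,::-1].astype(np.int32)
    e=cv2.fitEllipse(cv2.convexHull(pts.reshape(-1,1,2)));ce=np.array(e[0])+[u-w,v-w]
    print(n,ce,e[1],S[k],onz(c,*ce,.113));rs.append(ray(c,*ce))
    cv2.imwrite(f'pics/c_{n}.png',cv2.resize(p[v-w:v+w,u-w:u+w],(400,400),interpolation=cv2.INTER_CUBIC))
print(tri(rs))
print({k:v for k,v in viewer.calibration('wrist').items()})
cv2.imwrite('pics/c.png',np.hstack([cv2.imread('pics/c_top.png'),cv2.imread('pics/c_scene.png')]))
E
```

```text
top [260.26346779 188.56577682] (28.554445266723633, 29.699581146240234) [ 16  15  30  29 449] [0.57046883 0.02926164 0.113     ]
scene [320.04440498 219.89795113] (28.80961799621582, 37.44361114501953) [ 12  18  38  27 419] [0.57046377 0.02700305 0.113     ]
[0.57037487 0.02881276 0.11112177]
{'fx': 325.19226210127806, 'fy': 325.19226210127806, 'cx': 279.33649201047234, 'cy': 212.14892157342487, 'R': array([[ 0.44760137, -0.8942322 , -0.00133846],
       [-0.86560034, -0.43364466,  0.25037642],
       [-0.22447507, -0.11091026, -0.96814764]]), 't': array([-0.6746434 , -0.02937717,  0.3897856 ])}
```

View pics/c.png

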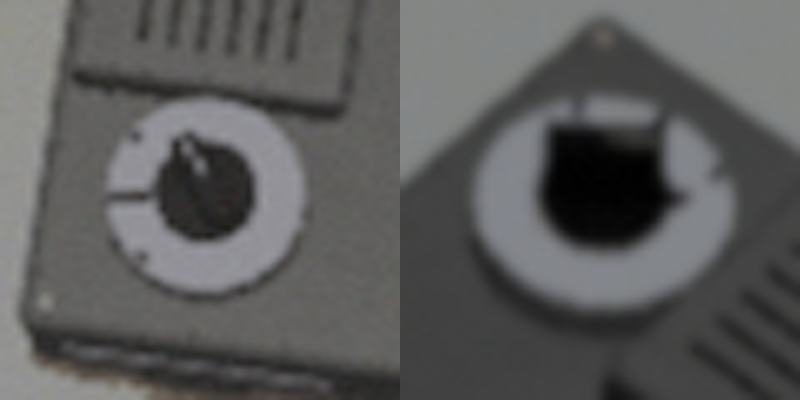

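Triangulation puts the plate at (0.570, 0.029, 0.111), and the text says 0.113. In the top view crop the pointer lies at about 14° and the long line at about 88°, so the knob turns counter-clockwise. I'll go above it for a close look.

>>> {"name": "arm_command", "arguments": {"commands": [[0.05, -0.028, -0.033, -0.022, 0], [0.05, -0.028, -0.033, -0.022, 0], [0.05, -0.028, -0.033, -0.022, 0], [0.05, -0.031, -0.036, 0, 0], [0.05, -0.031, -0.036, 0, 0]]}}

```text
time: 0.6
eef_pos: [0.3899, -0.3951, 0.2635]
tcp_rot: [[0.447, -0.895, 0.001], [-0.895, -0.447, -0.001], [0.001, -0.0, -1.0]]
ft_force: [0.8, 0.1, 0.3]
grip_width: 0.616
```

>>> {"name": "arm_command", "arguments": {"commands": [[0.05, -0.031, -0.036, 0, 0], [0.05, -0.031, -0.036, 0, 0], [0.05, -0.031, -0.036, 0, 0], [0.05, -0.031, -0.036, 0, 0], [0.05, -0.031, -0.036, 0, 0]]}}

```text
time: 1.1
eef_pos: [0.4814, -0.1756, 0.263]
tcp_rot: [[0.447, -0.894, 0.0], [-0.894, -0.447, -0.0], [0.0, -0.0, -1.0]]
ft_force: [0.3, -0.2, 0.2]
grip_width: 0.538
```

>>> {"name": "arm_command", "arguments": {"commands": [[0.05, -0.031, -0.036, 0, 0], [0.05, -0.031, -0.036, 0, 0], [0.05, -0.031, -0.036, 0, 0], [0.05, -0.031, -0.036, 0, 0], [0.05, 0, 0, 0, 0]]}}

```text
time: 1.6
eef_pos: [0.5555, 0.0022, 0.2622]
tcp_rot: [[0.451, -0.892, -0.001], [-0.892, -0.451, 0.001], [-0.001, 0.001, -1.0]]
ft_force: [-0.4, 0.6, 0.9]
grip_width: 0.54
```

```bash
python3 - <<'E'
from h import *
s=r.sense();print(s['time'],s['eef_pos'],np.round(s['tcp_rot'],3),s['ft_force'],s['grip_width'])
c=viewer.calibration('wrist');p,d=viewer.snapshot('wrist')
cv2.imwrite('pics/w1.png',p);np.save('w1.npy',d);np.save('w1c.npy',c,allow_pickle=True)
E
```

```text
1.6 [0.55548237 0.00217729 0.26220547] [[ 0.451 -0.892 -0.001]
 [-0.892 -0.451  0.001]
 [-0.001  0.001 -1.   ]] [-0.35577359  0.57706711  0.90912269] 0.5395979367584799
```

View pics/w1.png

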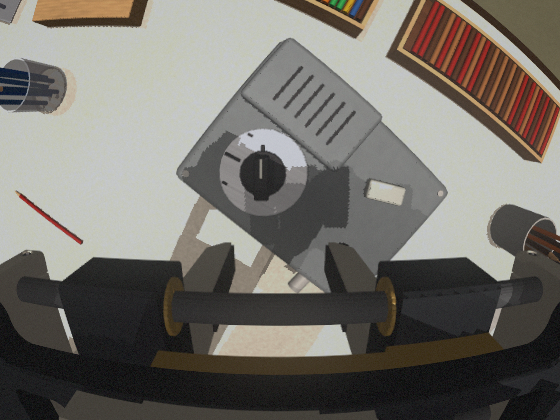

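```bash
python3 - <<'E'
import cv2
p=cv2.imread('pics/w1.png')[120:225,205:320]
cv2.imwrite('pics/w1z.png',cv2.resize(p,None,fx=5,fy=5,interpolation=cv2.INTER_CUBIC))
E
```

```text
(no output)
```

View pics/w1z.png

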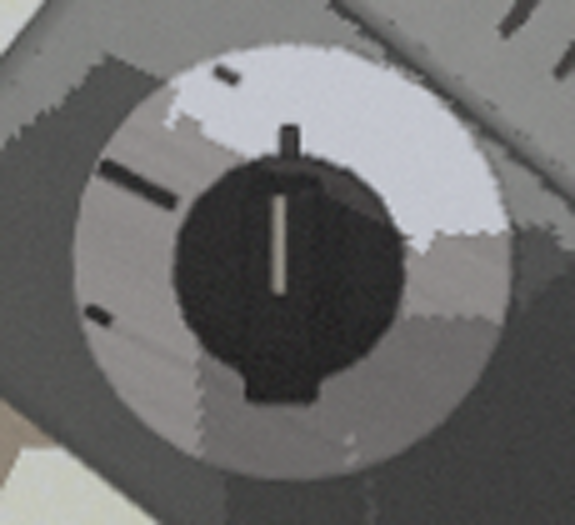

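The crop shows the plate edge, the nib tip at crop (290,126), the long line from (102,165) to (175,203), and the white line from (279,196) to (279,294).

```bash
cat > m.py <<'E'
from h import *
def P(c,pts,z,f=5,o=(205,120)): return np.array([onz(c,x/f+o[0],y/f+o[1],z,True) for x,y in pts])
def circ(q):
    A=np.c_[2*q[:,:2],np.ones(len(q))];s=np.linalg.lstsq(A,(q[:,:2]**2).sum(1),rcond=None)[0]
    return s[:2],np.sqrt(s[2]+s[:2]@s[:2])
bear=lambda v:np.degrees(np.arctan2(v[1],v[0]))
E
python3 - <<'E'
from m import *
c=np.load('w1c.npy',allow_pickle=True).item()
C,R=circ(P(c,[(75,260),(512,260),(300,44),(293,480),(480,160),(165,95),(150,437),(445,420)],.113));print('centre',C,'R',R)
F,Rf=circ(P(c,[(175,265),(403,265),(345,168),(205,188),(205,350),(375,350)],.1165));print('flange',F,Rf)
n=P(c,[(290,126)],.113)[0];m=P(c,[(102,165),(175,203)],.113);w=P(c,[(279,196),(279,294)],.1455)
print('nib',n,np.linalg.norm(n[:2]-C),bear(n[:2]-C));mm=m.mean(0)[:2];print('mark',mm,np.linalg.norm(mm-C),bear(mm-C),bear((m[0]-m[1])[:2]),'len',np.linalg.norm(m[0]-m[1]))
print('white',w,bear((w[0]-w[1])[:2]))
E
```

```text
centre [0.56855806 0.02796425] R 0.045991609680265805
flange [0.56871536 0.02826157] 0.02410509890589557
nib [0.59546677 0.0414506  0.113     ] 0.03009917202175052 26.619522185290403
mark [0.57068698 0.06447266] 0.036570422232842015 86.66269620028274 88.50119614097234 len 0.017324669787152688
white [[0.58489948 0.03662558 0.1455    ]
 [0.56820221 0.02836976 0.1455    ]] 26.30969517123015
```

Everything agrees: plate R is 46.0 mm, flange R 24.1 mm, nib 30.1 mm out and mark 36.6 mm out. The bar lies at 26.5° and the line at about 87°, so the turn is about 60.5°. I'll descend to just above the bar and check its height from depth.

>>> {"name": "arm_command", "arguments": {"commands": [[0.05, -0.009, -0.012, 0.03, 0], [0.05, -0.008, -0.011, 0.035, 0], [0.05, 0, 0, 0.03, 0], [0.05, 0, 0, 0, 0]]}}

```text
time: 2.05
eef_pos: [0.5656, 0.0225, 0.1638]
tcp_rot: [[0.447, -0.895, -0.006], [-0.895, -0.447, -0.0], [-0.003, 0.006, -1.0]]
ft_force: [-0.5, 0.1, 1.0]
grip_width: 0.544
```

```bash
python3 - <<'E'
from m import *
s=r.sense();print(s['time'],s['q'],s['eef_pos'],np.round(s['tcp_rot'],3),s['ft_force'],s['wrist_torque'],s['grip_width'])
e=s['eef_pos']; T=np.array(s['tcp_rot']); print('tool delta to grip xy',T.T@(np.array([.5686,.0281,.135])-e))
c=np.load('w1c.npy',allow_pickle=True).item();d=np.load('w1.npy');o=-c['R'].T@c['t']
for n,(x,y) in dict(top=(279,270),plate=(115,240)).items():
    u,v=x/5+205,y/5+120;oo,dr=ray(c,u,v,True);zc=np.median(d[int(v)-1:int(v)+2,int(u)-1:int(u)+2]);k=zc/(c['R'][2]@dr);print(n,oo+dr*k)
c=viewer.calibration('wrist');p,d=viewer.snapshot('wrist');cv2.imwrite('pics/w2.png',p);np.save('w2c.npy',c,allow_pickle=True)
E
```

```text
2.05 [-2.96786601e-01 -6.10963962e+00  9.84720611e+01 -1.35713819e-02
  8.79968309e+01  6.31634225e+01] [0.56558382 0.02249396 0.1638385 ] [[ 0.447 -0.895 -0.006]
 [-0.895 -0.447 -0.   ]
 [-0.003  0.006 -1.   ]] [-0.45516575  0.07093601  1.00353442] [ 0.01929573  0.03489643 -0.00426633] 0.5435224199417206
tool delta to grip xy [-0.00359205 -0.00536763  0.02881788]
top [0.57291488 0.03043618 0.14951231]
plate [0.55774671 0.06389609 0.11243598]
```

View pics/w2.png

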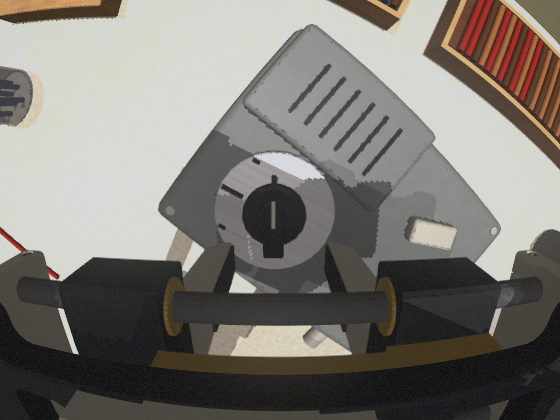

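Depth gives the plate at 0.112 and the bar top at 0.1455 to 0.1495. The bar sits between the fingers at about (273,215), parallel to them. Before correcting the offset I'll check how far the arm lags.

>>> {"name": "arm_command", "arguments": {"commands": [[0.05, 0, 0, 0, 0]]}}

```text
time: 2.2
eef_pos: [0.5679, 0.0225, 0.1699]
tcp_rot: [[0.447, -0.895, 0.002], [-0.895, -0.447, -0.0], [0.001, -0.001, -1.0]]
ft_force: [0.7, -0.1, 0.2]
grip_width: 0.537
```

>>> {"name": "arm_command", "arguments": {"commands": [[0.05, -0.0047, -0.003, 0, 0], [0.05, 0, 0, 0.015, 0], [0.05, 0, 0, 0.01, 0], [0.05, 0, 0, 0.004, 0], [0.05, 0, 0, 0, 0]]}}

```text
time: 2.7
eef_pos: [0.5677, 0.0289, 0.138]
tcp_rot: [[0.447, -0.894, -0.001], [-0.894, -0.447, -0.0], [-0.001, 0.001, -1.0]]
ft_force: [-0.3, 0.5, -0.5]
grip_width: 0.537
```

>>> {"name": "arm_command", "arguments": {"commands": [[0.05, 0, 0, 0.004, 0], [0.05, 0, 0, 0, 0], [0.05, 0, 0, 0, 0]]}}

```text
time: 3.0
eef_pos: [0.5681, 0.0289, 0.1352]
tcp_rot: [[0.447, -0.894, 0.0], [-0.894, -0.447, -0.0], [0.0, -0.0, -1.0]]
ft_force: [-0.3, 0.5, 0.3]
grip_width: 0.535
```

>>> {"name": "arm_command", "arguments": {"commands": [[0.02, 0.0009, 0, 0, 0], [0.02, 0, 0, 0, 0], [0.01, 0, 0, 0, 0], [0.01, 0, 0, 0, 0], [0.01, 0, 0, 0, 0]]}}

```text
time: 3.5
eef_pos: [0.5685, 0.0281, 0.1351]
tcp_rot: [[0.447, -0.894, -0.0], [-0.894, -0.447, -0.0], [-0.0, 0.0, -1.0]]
ft_force: [-0.4, -0.0, -0.1]
grip_width: 0.159
```

>>> {"name": "arm_command", "arguments": {"commands": [[0.01, 0, 0, 0, 0], [0.01, 0, 0, 0, 0]]}}

```text
time: 3.7
eef_pos: [0.5685, 0.0281, 0.1351]
tcp_rot: [[0.447, -0.894, 0.0], [-0.894, -0.447, 0.0], [0.0, -0.0, -1.0]]
ft_force: [-0.4, 0.4, -0.2]
grip_width: 0.112
```

>>> {"name": "arm_command", "arguments": {"commands": [[0.0, 0, 0, 0, 0], [0.0, 0, 0, 0, 0]]}}

```text
time: 3.9
eef_pos: [0.5685, 0.0281, 0.1351]
tcp_rot: [[0.447, -0.894, -0.0], [-0.894, -0.447, 0.0], [-0.0, -0.0, -1.0]]
ft_force: [0.1, -0.2, -0.1]
grip_width: 0.014
```

```bash
python3 - <<'E'
from m import *
s=r.sense();print(s['grip_width'],s['wrist_torque'],s['ft_force'])
p,d=viewer.snapshot('wrist');cv2.imwrite('pics/w3.png',p[150:350,170:400].repeat(3,0).repeat(3,1))
E
```

```text
0.0139404762447785 [ 0.00571391  0.01338532 -0.0116959 ] [ 0.11243828 -0.20966651 -0.11315889]
```

View pics/w3.png

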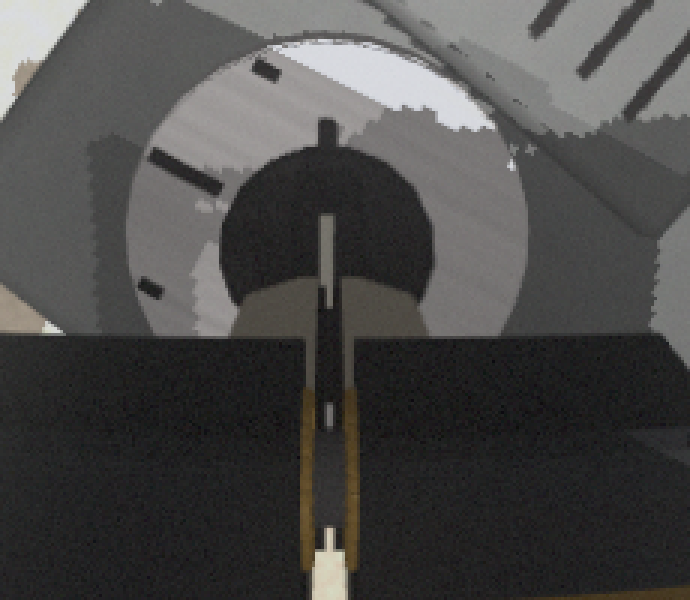

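The opening reads 1.3 mm, so the fingers don't seem to be on the bar. I'll use depth to see where the fingers and bar really are.

```bash
python3 - <<'E'
from m import *
s=r.sense();T=np.array(s['tcp_rot']);e=s['eef_pos'];print(e)
c=viewer.calibration('wrist');p,d=viewer.snapshot('wrist')
def W(x,y):
    u,v=x/3+170,y/3+150;o,dr=ray(c,u,v,True);zc=d[int(v),int(u)];X=o+dr*zc/(c['R'][2]@dr);return X
for n,x,y in [('plate',180,250),('flange',250,250),('line top',327,220),('line mid',327,260),('line bot',327,300),('barL?',307,250),('barR?',347,250),('barL2',295,250),('barR2',360,250),('fingL',280,310),('fingL top',305,285),('fingR',380,310),('fingRin',348,300),('fingLin',308,300),('gap',329,345),('gap2',329,370),('white2',329,415),('hand',200,360)]:
    X=W(x,y);print(n,np.round(X,4),'tool mm',np.round(1000*T.T@(X-e),1))
E
```

```text
[0.56847609 0.02807023 0.13507754]
plate [0.554  0.0582 0.1139] tool mm [-33.5  -0.5  21.2]
flange [0.5633 0.0444 0.1201] tool mm [-17.   -2.6  15. ]
line top [0.5851 0.0365 0.1509] tool mm [ -0.1 -18.6 -15.8]
line mid [0.578  0.0329 0.1503] tool mm [ -0.1 -10.7 -15.2]
line bot [0.5747 0.0313 0.1615] tool mm [ -0.1  -7.  -26.5]
barL? [0.5777 0.037  0.1492] tool mm [ -3.8 -12.3 -14.1]
barR? [0.581  0.0302 0.1489] tool mm [  3.7 -12.2 -13.9]
barL2 [0.5768 0.039  0.1494] tool mm [ -6.1 -12.3 -14.3]
barR2 [0.5825 0.0283 0.1503] tool mm [  6.1 -12.6 -15.2]
fingL [0.5737 0.0394 0.1732] tool mm [ -7.8  -9.8 -38.2]
fingL top [0.575  0.0358 0.1601] tool mm [ -4.   -9.3 -25. ]
fingR [0.5808 0.0245 0.1723] tool mm [  8.7  -9.4 -37.2]
fingRin [0.5789 0.0294 0.169 ] tool mm [  3.5  -9.9 -34. ]
fingLin [0.5758 0.0354 0.1688] tool mm [ -3.3  -9.9 -33.8]
gap [0.5682 0.0276 0.1642] tool mm [  0.3   0.5 -29.2]
gap2 [0.5642 0.0256 0.1653] tool mm [  0.3   4.9 -30.2]
white2 [0.5312 0.009  0.1127] tool mm [ 0.4 41.8 22.4]
hand [0.5965 0.0535 0.2511] tool mm [ -10.2  -36.4 -116. ]
```

The bar's top is at 0.150 and the flange's at 0.120, so the fingertips sit about 1 mm above the flange and the bar is between the pads. I'll test whether it's gripped with a small twist in the working direction.

>>> {"name": "arm_command", "arguments": {"commands": [[0.0, 0, 0, 0, -0.05], [0.0, 0, 0, 0, -0.05], [0.0, 0, 0, 0, 0]]}}

```text
time: 4.3
eef_pos: [0.5685, 0.0281, 0.135]
tcp_rot: [[0.535, -0.845, -0.0], [-0.845, -0.535, 0.0], [-0.0, -0.0, -1.0]]
ft_force: [0.5, 0.8, -0.6]
grip_width: 0.009
```

```bash
cat > st.py <<'E'
from m import *
s=r.sense();T=np.array(s['tcp_rot'])
print(round(s['time'],2),'pos',np.round(s['eef_pos'],4),'yaw',round(bear(T[:2,0]),2),'F',np.round(s['ft_force'],1),'M',np.round(s['wrist_torque'],2),'w',round(s['grip_width'],3),'q6',round(s['q'][5],1))
E
python3 st.py
```

```text
4.3 pos [0.5685 0.0281 0.135 ] yaw -57.65 F [ 0.5  0.8 -0.6] M [-0.04 -0.   -0.  ] w 0.009 q6 57.9
```

```bash
python3 - <<'E'
from m import *
c=viewer.calibration('wrist');p,d=viewer.snapshot('wrist');np.save('w4.npy',d);np.save('w4c.npy',c,allow_pickle=True)
q=p[150:350,170:400];q=np.clip(q.astype(float)*1.0,0,255)
q=(255*(q/255)**.5).astype(np.uint8)
cv2.imwrite('pics/w4.png',q.repeat(3,0).repeat(3,1))
E
```

```text
(no output)
```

View pics/w4.png

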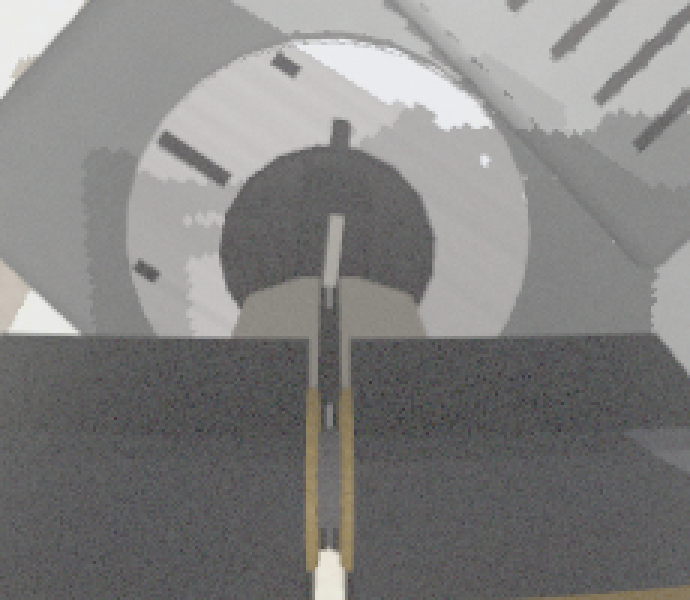

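The white line is now tilted relative to the tool, so the knob didn't turn and the fingers closed on nothing. I'll map the real fingertips.

```bash
python3 - <<'E'
from m import *
s=r.sense();T=np.array(s['tcp_rot']);e=s['eef_pos']
c=np.load('w4c.npy',allow_pickle=True).item();d=np.load('w4.npy')
def W(u,v):
    o,dr=ray(c,u,v,True);zc=d[int(v),int(u)];return 1000*T.T@(o+dr*zc/(c['R'][2]@dr)-e)
for x in (255,285,305,329,345,375,405):
    u=x/3+170
    print(x,[(y,tuple(np.round(W(u,y/3+150)).astype(int))) for y in range(264,345,6)])
E
```

```text
255 [(264, (np.int64(-16), np.int64(0), np.int64(14))), (270, (np.int64(-16), np.int64(2), np.int64(14))), (276, (np.int64(-16), np.int64(3), np.int64(14))), (282, (np.int64(-16), np.int64(5), np.int64(14))), (288, (np.int64(-16), np.int64(6), np.int64(15))), (294, (np.int64(-12), np.int64(-10), np.int64(-31))), (300, (np.int64(-12), np.int64(-9), np.int64(-33))), (306, (np.int64(-12), np.int64(-10), np.int64(-36))), (312, (np.int64(-12), np.int64(-10), np.int64(-40))), (318, (np.int64(-12), np.int64(-10), np.int64(-42))), (324, (np.int64(-11), np.int64(-10), np.int64(-44))), (330, (np.int64(-11), np.int64(-10), np.int64(-46))), (336, (np.int64(-6), np.int64(-36), np.int64(-111))), (342, (np.int64(-6), np.int64(-36), np.int64(-112)))]
285 [(264, (np.int64(-9), np.int64(0), np.int64(14))), (270, (np.int64(-9), np.int64(1), np.int64(13))), (276, (np.int64(-9), np.int64(3), np.int64(14))), (282, (np.int64(-9), np.int64(4), np.int64(14))), (288, (np.int64(-7), np.int64(-9), np.int64(-27))), (294, (np.int64(-7), np.int64(-9), np.int64(-29))), (300, (np.int64(-7), np.int64(-10), np.int64(-
[... 3332 characters left out ...]
t64(0), np.int64(14))), (270, (np.int64(17), np.int64(2), np.int64(14))), (276, (np.int64(17), np.int64(3), np.int64(14))), (282, (np.int64(17), np.int64(4), np.int64(14))), (288, (np.int64(17), np.int64(6), np.int64(15))), (294, (np.int64(13), np.int64(-10), np.int64(-32))), (300, (np.int64(13), np.int64(-10), np.int64(-34))), (306, (np.int64(13), np.int64(-10), np.int64(-37))), (312, (np.int64(13), np.int64(-10), np.int64(-39))), (318, (np.int64(12), np.int64(-10), np.int64(-43))), (324, (np.int64(12), np.int64(-10), np.int64(-45))), (330, (np.int64(12), np.int64(-10), np.int64(-46))), (336, (np.int64(7), np.int64(-36), np.int64(-111))), (342, (np.int64(7), np.int64(-36), np.int64(-112)))]
```

The real fingertips show at tool z of about -22 mm. The stated value is +14 mm, so the whole gripper sits about 37 mm higher than reported, and the pads closed 8 mm above the bar top. In x and y it is centred. I'll reopen, untwist and descend in guarded steps.

>>> {"name": "arm_command", "arguments": {"commands": [[0.035, 0, 0, -0.004, 0.05], [0.035, 0, 0, 0, 0.05], [0.035, 0, 0, 0, 0], [0.035, 0, 0, 0, 0], [0.035, 0, 0, 0, 0]]}}

```text
time: 4.85
eef_pos: [0.5684, 0.0281, 0.139]
tcp_rot: [[0.448, -0.894, -0.0], [-0.894, -0.448, -0.0], [-0.0, 0.0, -1.0]]
ft_force: [0.3, -0.4, -0.3]
grip_width: 0.36
```

```bash
cat > tip.py <<'E'
from m import *
s=r.sense();T=np.array(s['tcp_rot']);e=s['eef_pos']
c=viewer.calibration('wrist');p,d=viewer.snapshot('wrist')
vv,uu=np.mgrid[200:280,200:380];X=[]
R=c['R']
x=(uu-c['cx'])/c['fx'];y=(vv-c['cy'])/c['fy'];t=np.hypot(x,y)+1e-9
D=np.stack([x*np.sin(t)/t,y*np.sin(t)/t,np.cos(t)],-1);D=D*(d[200:280,200:380]/D[...,2])[...,None]
X=1000*(((D-c['t'])@R)-e)@T
m=(d[200:280,200:380]>0)&(np.abs(X[...,1]+9)<2.5)&(np.abs(X[...,0])<45)
f=X[m]
for a in (-1,1):
    g=f[(f[:,0]*a>0)&(f[:,2]<-17)]
    print('finger',a,'tip z',np.round(np.sort(g[:,2])[-6:],1),'inner x',np.round(np.sort(g[:,0]*a)[:4],1),len(g))
E
python3 st.py; python3 tip.py
```

```text
4.85 pos [0.5684 0.0281 0.139 ] yaw -63.39 F [ 0.3 -0.4 -0.3] M [-0.01  0.02  0.04] w 0.36 q6 63.6
finger -1 tip z [-22.3 -22.1 -22.1 -22.  -21.4 -21.2] inner x [16.3 16.4 16.5 16.5] 1083
finger 1 tip z [-21.9 -21.9 -21.8 -21.8 -21.5 -21. ] inner x [16.6 16.6 16.6 16.6] 1095
```

>>> {"name": "arm_command", "arguments": {"commands": [[0.035, 0, 0, 0.008, 0], [0.035, 0, 0, 0.004, 0], [0.035, 0, 0, 0.004, 0], [0.035, 0, 0, 0.004, 0], [0.035, 0, 0, 0, 0]]}}

```text
time: 5.4
eef_pos: [0.5682, 0.028, 0.1183]
tcp_rot: [[0.447, -0.894, -0.001], [-0.894, -0.447, -0.0], [-0.0, 0.001, -1.0]]
ft_force: [1.2, -0.9, 0.5]
grip_width: 0.377
```

```bash
python3 st.py; python3 tip.py
```

```text
5.4 pos [0.5682 0.028  0.1183] yaw -63.43 F [ 1.2 -0.9  0.5] M [ 0.02 -0.    0.04] w 0.377 q6 63.7
finger -1 tip z [-21.7 -21.6 -21.4 -21.3 -21.3 -21.2] inner x [0.1 0.1 0.1 0.1] 1236
finger 1 tip z [-22.2 -22.1 -21.9 -21.7 -21.5 -21.2] inner x [0.4 0.4 0.4 0.4] 1231
```

No contact. The fingers straddle the bar, so I'll go 14 mm further and grip.

>>> {"name": "arm_command", "arguments": {"commands": [[0.035, 0, 0, 0.005, 0], [0.035, 0, 0, 0.004, 0], [0.035, 0, 0, 0.003, 0], [0.035, 0, 0, 0.002, 0], [0.025, 0, 0, 0, 0]]}}

```text
time: 5.95
eef_pos: [0.5684, 0.0281, 0.1047]
tcp_rot: [[0.447, -0.894, -0.0], [-0.894, -0.447, -0.0], [-0.0, 0.0, -1.0]]
ft_force: [-0.3, 0.2, -0.3]
grip_width: 0.328
```

>>> {"name": "arm_command", "arguments": {"commands": [[0.018, 0, 0, 0, 0], [0.01, 0, 0, 0, 0], [0.005, 0, 0, 0, 0], [0.0, 0, 0, 0, 0], [0.0, 0, 0, 0, 0]]}}

```text
time: 6.45
eef_pos: [0.5684, 0.0285, 0.1052]
tcp_rot: [[0.448, -0.894, -0.0], [-0.894, -0.448, 0.001], [-0.001, -0.0, -1.0]]
ft_force: [-3.2, 3.6, 3.1]
grip_width: 0.147
```

```bash
python3 st.py
```

```text
6.45 pos [0.5684 0.0285 0.1052] yaw -63.42 F [-3.2  3.6  3.1] M [ 0.8   0.5  -0.04] w 0.147 q6 63.7
```

Gripped at 13.7 mm, with a small lateral load. I'll relieve that and turn counter-clockwise while pressing slightly down.

>>> {"name": "arm_command", "arguments": {"commands": [[0.0, -0.0004, 0, 0, 0], [0.0, 0, 0, 0, -0.05], [0.0, 0, 0, 0, -0.05], [0.0, 0, 0, 0, -0.05], [0.0, 0, 0, 0, 0]]}}

```text
time: 6.95
eef_pos: [0.5684, 0.0284, 0.1052]
tcp_rot: [[0.577, -0.817, 0.0], [-0.817, -0.577, -0.0], [0.0, -0.0, -1.0]]
ft_force: [-0.4, 2.3, 1.7]
grip_width: 0.151
```

```bash
python3 st.py
```

```text
6.95 pos [0.5684 0.0284 0.1052] yaw -54.78 F [-0.4  2.3  1.7] M [0.22 0.14 0.06] w 0.151 q6 55.1
```

>>> {"name": "arm_command", "arguments": {"commands": [[0.0, 0, 0, 0, -0.1], [0.0, 0, 0, 0, -0.1], [0.0, 0, 0, 0, -0.1], [0.0, 0, 0, 0, -0.1], [0.0, 0, 0, 0, -0.1]]}}

```text
time: 7.45
eef_pos: [0.5688, 0.0281, 0.1053]
tcp_rot: [[0.898, -0.439, 0.001], [-0.439, -0.898, -0.001], [0.001, -0.0, -1.0]]
ft_force: [1.4, -1.1, 1.3]
grip_width: 0.148
```

>>> {"name": "arm_command", "arguments": {"commands": [[0.0, 0, 0, 0, -0.1], [0.0, 0, 0, 0, -0.1], [0.0, 0, 0, 0, -0.1], [0.0, 0, 0, 0, -0.1], [0.0, 0, 0, 0, 0]]}}

```text
time: 7.95
eef_pos: [0.5691, 0.028, 0.1053]
tcp_rot: [[0.998, -0.055, 0.002], [-0.055, -0.998, -0.001], [0.002, 0.001, -1.0]]
ft_force: [5.6, -0.8, -0.4]
grip_width: 0.148
```

```bash
python3 st.py;  python3 - <<'E'
from m import *
c=viewer.calibration('wrist');p,d=viewer.snapshot('wrist');np.save('w5c.npy',c,allow_pickle=True);cv2.imwrite('pics/w5.png',(255*(p/255)**.5).astype(np.uint8))
q=cv2.imread('pics/w5.png')[150:350,170:400];cv2.imwrite('pics/w5z.png',q.repeat(3,0).repeat(3,1))
E
```

```text
7.95 pos [0.5691 0.028  0.1053] yaw -3.16 F [ 5.6 -0.8 -0.4] M [-0.23 -1.18  0.1 ] w 0.148 q6 3.4
```

View pics/w5z.png

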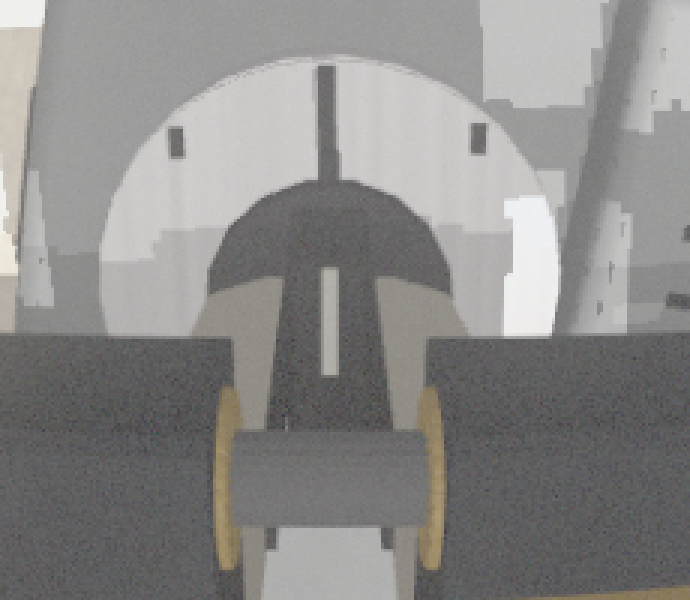

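The pointer nib meets the long line at crop (327,180), so the pointer is at the line with the knob still pushed in. Now a gentle test pull of 3.5 mm.

>>> {"name": "arm_command", "arguments": {"commands": [[0.0, 0.0005, 0, 0, 0], [0.0, 0, 0, -0.002, 0], [0.0, 0, 0, -0.0015, 0], [0.0, 0, 0, 0, 0], [0.0, 0, 0, 0, 0]]}}

```text
time: 8.5
eef_pos: [0.5691, 0.0281, 0.1083]
tcp_rot: [[0.998, -0.058, 0.001], [-0.058, -0.998, -0.001], [0.001, 0.001, -1.0]]
ft_force: [4.8, -1.5, -4.0]
grip_width: 0.15
```

>>> {"name": "arm_command", "arguments": {"commands": [[0.0, 0, 0, -0.001, 0], [0.0, 0, 0, -0.001, 0]]}}

```text
time: 8.7
eef_pos: [0.569, 0.0282, 0.1096]
tcp_rot: [[0.998, -0.058, 0.0], [-0.058, -0.998, -0.0], [0.0, 0.0, -1.0]]
ft_force: [9.7, 0.1, -13.2]
grip_width: 0.147
```

The tooth bears here: 13 N at 4.3 mm. I'll ease it back in, turn 0.07 rad on and pull again.

>>> {"name": "arm_command", "arguments": {"commands": [[0.0, 0.0005, 0, 0.0055, 0], [0.0, 0, 0, 0, -0.07], [0.0, 0, 0, -0.003, 0], [0.0, 0, 0, -0.001, 0], [0.0, 0, 0, -0.001, 0]]}}

```text
time: 9.2
eef_pos: [0.5691, 0.0282, 0.1093]
tcp_rot: [[1.0, 0.011, -0.001], [0.011, -1.0, -0.0], [-0.001, 0.0, -1.0]]
ft_force: [5.2, -2.2, -12.3]
grip_width: 0.148
```

```bash
python3 st.py
```

```text
9.2 pos [0.5691 0.0282 0.1093] yaw 0.64 F [  5.2  -2.2 -12.3] M [-0.55 -1.13  0.03] w 0.148 q6 -0.4
```

>>> {"name": "arm_command", "arguments": {"commands": [[0.0, 0.0003, 0, 0.005, 0], [0.0, 0, 0, 0, -0.07], [0.0, 0, 0, -0.003, 0], [0.0, 0, 0, -0.001, 0], [0.0, 0, 0, -0.001, 0]]}}

```text
time: 9.7
eef_pos: [0.5693, 0.0283, 0.1094]
tcp_rot: [[0.997, 0.081, -0.001], [0.081, -0.997, -0.0], [-0.001, 0.0, -1.0]]
ft_force: [0.6, -3.8, -11.4]
grip_width: 0.148
```

>>> {"name": "arm_command", "arguments": {"commands": [[0.0, 0, 0, 0.005, 0], [0.0, 0, 0, 0, -0.07], [0.0, 0, 0, -0.003, 0], [0.0, 0, 0, -0.001, 0], [0.0, 0, 0, -0.001, 0]]}}

```text
time: 10.2
eef_pos: [0.5694, 0.0282, 0.1101]
tcp_rot: [[0.989, 0.15, -0.001], [0.15, -0.989, -0.0], [-0.001, 0.0, -1.0]]
ft_force: [-1.5, -6.0, -5.1]
grip_width: 0.149
```

At this angle the force dropped to 5 N and the knob rose further, so the tooth is in the notch. I'll continue gently.

>>> {"name": "arm_command", "arguments": {"commands": [[0.0, 0, 0, -0.001, 0], [0.0, 0, 0, -0.001, 0], [0.0, 0, 0, 0, 0]]}}

```text
time: 10.5
eef_pos: [0.5694, 0.0282, 0.1122]
tcp_rot: [[0.989, 0.15, -0.001], [0.15, -0.989, -0.0], [-0.001, 0.0, -1.0]]
ft_force: [-3.6, -4.6, -3.8]
grip_width: 0.148
```

```bash
python3 st.py
```

```text
10.5 pos [0.5694 0.0282 0.1122] yaw 8.63 F [-3.6 -4.6 -3.8] M [-1.02  0.48  0.11] w 0.148 q6 -8.3
```

>>> {"name": "arm_command", "arguments": {"commands": [[0.0, 0, 0, -0.0015, 0], [0.0, 0, 0, -0.0015, 0], [0.0, 0, 0, -0.001, 0], [0.0, 0, 0, 0, 0]]}}

```text
time: 10.9
eef_pos: [0.5694, 0.0282, 0.1162]
tcp_rot: [[0.989, 0.15, -0.0], [0.15, -0.989, -0.0], [-0.0, 0.0, -1.0]]
ft_force: [-2.4, -6.0, -3.5]
grip_width: 0.148
```

>>> {"name": "arm_command", "arguments": {"commands": [[0.0, 0, 0, -0.001, 0], [0.0, 0, 0, -0.0005, 0]]}}

```text
time: 11.1
eef_pos: [0.5694, 0.0282, 0.1176]
tcp_rot: [[0.989, 0.15, -0.001], [0.15, -0.989, -0.0], [-0.001, 0.0, -1.0]]
ft_force: [-3.3, -4.7, -6.0]
grip_width: 0.149
```

>>> {"name": "arm_command", "arguments": {"commands": [[0.0, 0, 0, -0.0006, 0], [0.0, 0, 0, -0.0006, 0]]}}

```text
time: 11.3
eef_pos: [0.5694, 0.0283, 0.1185]
tcp_rot: [[0.989, 0.15, -0.001], [0.15, -0.989, -0.0], [-0.001, 0.0, -1.0]]
ft_force: [-0.5, -5.3, -10.4]
grip_width: 0.152
```

The end spring is felt: 10.4 N at 13.2 mm, so the knob is fully out. I'll relax the pull and let go.

>>> {"name": "arm_command", "arguments": {"commands": [[0.0, 0, 0, 0.001, 0], [0.0, 0, 0, 0.0003, 0], [0.0, 0, 0, 0, 0]]}}

```text
time: 11.6
eef_pos: [0.5694, 0.0282, 0.1179]
tcp_rot: [[0.989, 0.151, -0.0], [0.151, -0.989, -0.0], [-0.0, 0.0, -1.0]]
ft_force: [-4.5, -5.2, -1.9]
grip_width: 0.149
```

>>> {"name": "arm_command", "arguments": {"commands": [[0.016, 0, 0, 0, 0], [0.025, 0, 0, 0, 0], [0.035, 0, 0, 0, 0], [0.035, 0, 0, 0, 0], [0.035, 0, 0, 0, 0]]}}

```text
time: 12.1
eef_pos: [0.5697, 0.0285, 0.1176]
tcp_rot: [[0.988, 0.152, 0.0], [0.152, -0.988, 0.0], [0.0, -0.0, -1.0]]
ft_force: [0.2, -0.3, -0.6]
grip_width: 0.371
```

Open and free of contact. I'll retreat straight up.

>>> {"name": "arm_command", "arguments": {"commands": [[0.035, 0, 0, -0.01, 0], [0.035, 0, 0, -0.02, 0], [0.035, 0, 0, -0.03, 0], [0.035, 0, 0, -0.03, 0], [0.035, 0, 0, -0.03, 0]]}}

```text
time: 12.6
eef_pos: [0.5695, 0.0284, 0.2395]
tcp_rot: [[0.988, 0.152, 0.001], [0.152, -0.988, 0.0], [0.001, 0.0, -1.0]]
ft_force: [0.6, 0.4, -0.5]
grip_width: 0.38
```

>>> {"name": "arm_command", "arguments": {"commands": [[0.035, 0, 0.03, -0.02, 0], [0.035, 0, 0, 0, 0], [0.035, 0, 0, 0, 0]]}}

```text
time: 12.9
eef_pos: [0.5742, -0.0015, 0.2579]
tcp_rot: [[0.988, 0.151, 0.001], [0.151, -0.988, 0.0], [0.001, -0.0, -1.0]]
ft_force: [-0.1, 0.4, -0.9]
grip_width: 0.38
```

```bash
python3 st.py;  python3 - <<'E'
from m import *
c=viewer.calibration('wrist');p,d=viewer.snapshot('wrist');np.save('w6c.npy',c,allow_pickle=True);np.save('w6.npy',d)
cv2.imwrite('pics/w6.png',p[100:300,180:380].repeat(3,0).repeat(3,1))
E
```

```text
12.9 pos [ 0.5742 -0.0015  0.2579] yaw 8.7 F [-0.1  0.4 -0.9] M [-0.05 -0.1  -0.01] w 0.38 q6 -11.4
```

View pics/w6.png

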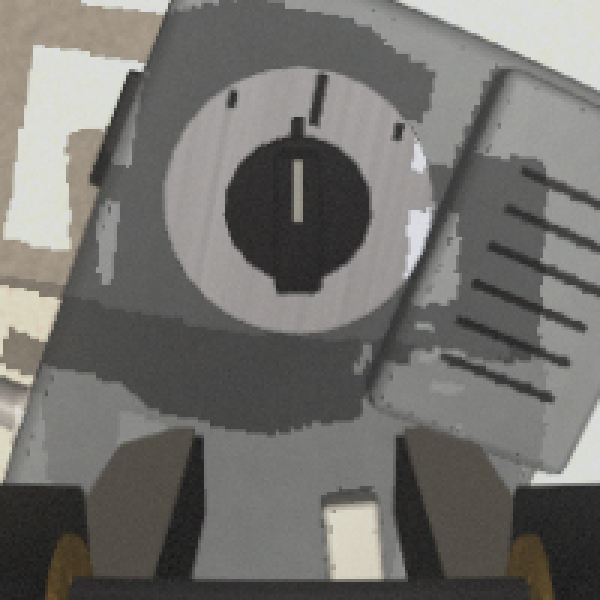

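The pointer at (297,125) sits just past the long line at (318,98), and the gripper is clear. I'll check the height by depth, then hand in.

```bash
python3 - <<'E'
from m import *
c=np.load('w6c.npy',allow_pickle=True).item();d=np.load('w6.npy')
for n,x,y in [('top',297,185),('top2',297,210),('top3',290,240),('flange',250,210),('plate',190,210)]:
    u,v=x/3+180,y/3+100;o,dr=ray(c,u,v,True);k=np.median(d[int(v)-1:int(v)+2,int(u)-1:int(u)+2])/(c['R'][2]@dr);print(n,np.round(o+dr*k,4))
r.close_job()
E
```

```text
top [0.568  0.0395 0.1629]
top2 [0.5691 0.0322 0.1628]
top3 [0.5684 0.0231 0.1621]
flange [0.5546 0.0263 0.1327]
plate [0.5336 0.0208 0.113 ]
the job is handed in; nothing more can be done
```

The selector is fully out and locked, released, and the job is handed in at about 13 s.

**What I did:** I gripped the bar and turned it about 60° counter-clockwise, pushed in, until the pointer met the long line. Gentle pulls at the line and at two points past it, 0.07 rad apart, were stopped by the tooth at 11–13 N. Each time I eased the knob back in and turned a little further. It came free about 11° past the line, with only 4–6 N of pull. I pulled it until the end spring was felt (10.4 N at 13.2 mm), relaxed the pull and let go.

**Last checks:**
- **Height:** the knob top stands at 0.163 m, up from 0.150 m, and it stayed there after release. That is the full 12 mm to within the depth noise.
- **Plate:** it still reads 0.113 m.
- **Clearance:** the gripper is open and clear of everything, with the force reading near zero. I never moved near the small round knob or the loose items, but I did not check each of them in a final picture.

**What failed or disagreed:**
- **First grasp:** it closed on air above the bar. The wrist camera showed the real fingertips about 36 mm further back than the stated tool geometry, so I went by the measured position instead.
- **Flange and bar:** the depth camera put the flange and bar top about 4 mm above the heights I first worked out from the text.

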